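Close the carved box and show it to the inspection camera

ROBOT

A 6-joint arm with a two-finger parallel gripper is mounted at the origin on the work surface. World frame = base frame: x ahead of the robot, y to its left, z up, the work surface at z = 0. Lengths are in m, angles in rad, forces in N, time in s.
With the tool pointing down it reaches from about 0.2 to 0.875 m from the base axis. Payload 3.4 kg.
Tool frame: the origin (TCP) lies between the finger pads; the fingertips stand 25 mm ahead of it and the grasp point (between the pads) lies 6 mm ahead of it (r.nose_length is the z of the fingertips in the tool frame, in m); z points along the fingers, x is the direction in which the jaws open and shut, and the axes are right-handed (so a half turn about z gives the same grasp; the last joint's range is limited). The gripper opens to 94 mm and grips with 3 to 60 N. Pads are 16 mm wide; open, the fingers measure 119 mm over their backs; the gripper's body (75 mm by 177 mm) begins 78 mm behind the grasp point.
Start: joints at [1.026, 0.276, 1.505, -0, 1.361, -0.121], TCP at [0.236, 0.524, 0.23] pointing down, gripper open.
Joint ranges: [-2.89, 2.89], [-0.75, 2.08], [0.22, 2.7], [-1.18, 4.32], [0.11, 2.71], [-2.7, 2.7]. Speed limits (rad/s): [2.57, 2.57, 3.14, 3.14, 3.14, 3.14].

INTERFACE

Orientations are given as a unit quaternion [w, x, y, z].
In Python, from plant import r, gripper_to, inverse_kinematics, vision, models, telemetry gives the robot as it stands. Calls block until the motion is done:
- r.move_to(position, orientation): joint-space move of the TCP to a pose.
- r.move_l(position, rot=None, vel=0.15, guard=None): straight line of the TCP; rot=None keeps the orientation; vel is the mean speed in m/s. With guard (N) it stops when the force on the tool has changed by that much, and returns True; else False.
- r.movej(angles): joint-space move.
- gripper_to(opening, f_grip=None): finger opening in m; f_grip is the grip in N (None keeps the last); returns when the fingers have stopped.
- r.hold(seconds).
- inverse_kinematics(position, orientation): joint angles nearest the present ones, or None.
- vision.snapshot(name): name is "scene" or "top"; returns the picture (400x640x3 uint8, red, green, blue); there is no depth.
- vision.get_calibration(name): a dict with "fx", "fy", "cx", "cy" (pixels), "position" and "orientation" of the camera in the world. Camera axes: x right, y down, z forward; pixel columns grow to the right and rows downward; lengths in m; the calibration is good to about 2 mm. A picture is of the moment at which its call begins. get_calibration takes no time and is no camera call.
A pose or a line that the arm cannot do raises r.PlanningError and nothing moves.
- r.sign_off(): hands the job in, once; it reports no verdict.
Trained networks look in the newest picture that a camera, given by its name, has taken for a name from the list of things; names that differ only in an ending like _2 or _b are one class to them, and where a whole thing is asked for, a point or a joint stands for the part that bears it (a point fixed in the world has none). Each returns a list of dicts, best first, with "score" (0 to 1); they miss things now and then, are a little off and sometimes report something else, mostly with a low value. They report only what shows in the picture. A call takes as long as a camera call. They do not tell look-alikes from the thing itself.
- models.boxes_of(thing, camera): "at" ([x, y, z] in m, in world coordinates, good to about 4 mm: the middle of the surface that is visible of it).
- models.regions_of(thing, camera): "pixels" (400x640 bool, what is visible of it).
- models.mark_of(thing, camera): "at" ([x, y, z] in m, in world coordinates, good to about 4 mm: a listed point, or the origin of a listed thing).
Readings, each from a call of its own:
- telemetry.current_t(): time.
- telemetry.current_joints(): joint angles.
- telemetry.current_dq(): joint speeds.
- telemetry.current_joint_efforts(): joint torques, N m.
- telemetry.current_ee_pos(): TCP position.
- telemetry.current_tool_rot(): TCP orientation.
- telemetry.current_wrist_force(): force on the tool from outside, world axes, zero at the start.
- telemetry.current_torque(): the same for the moment, N m.
- telemetry.current_opening(): finger opening in m.
Only numpy, scipy, OpenCV 4.12 (cv2) and the standard library are available. Lean on these libraries where they do the work, as an engineer would, in place of code of your own. Each camera call takes 0.05 s, during which the arm holds its last target.

TASK

Fit the lid on the carved box where it stands on the bench hook: set it down gently, not dropped, so that it sits fully down and flush all round. Then pick up the closed box by its body and show it to the inspection camera: upright, the carved front squarely facing the lens, the middle of the carving straight in front of the lens at lens height and 15 cm from it, and finish there, still holding the box steady in the air with its lid on. Do not touch the camera or its stand, and leave the tools and other things on the bench where they are.

Things in the scene. Friction and masses are not known exactly. Their poses are not given: they have to be found in the camera images.
- box: The carved box: plain brown wood, open on top, standing on the bench hook; 76 mm deep (its x), 56 wide (its y), 66 high, walls and floor 7 thick, so its opening is 62 by 42. About 180 g. Origin: centre of its underside, z up. Its front (+x face, 56 mm wide) bears a six-petal carved rosette in a ring; the other faces are plain. Grip it by its two side faces (+y, -y).
- box_front (a point): The middle of the carved rosette: centre of the box's front face, 38 mm along +x from the box's origin and 33 mm above its underside. Its axes are the box's.
- lid: The box's loose lid, same wood, lying on its plug on the bench left or right of the bench hook: plate 76 (x) by 56 (y) by 9 mm; plug below it 58 by 38, 9 high, stepped in to 53 by 33 at its foot, 2 mm play a side in the box. Origin: centre of the plug's underside, z up. Seated, either way round, it is 57 mm above the box's origin. About 60 g; only plug and weight keep it on.
- lid_handle (a point): Centre of the top of the lid's bar handle, 36 mm above the lid's origin. The handle stands on the middle of the plate, 36 mm long (lid's x), 14 mm wide (lid's y), 18 mm high above the plate. On the closed box its top is 27 mm above the box's rim.
- bench_hook: Bench hook, fixed: a pale wooden board 180 mm (its x) by 200 mm (y), 12 mm thick, with a fence 24 mm thick (x), 160 mm long (y) and 20 mm high above the board along its far (+x) edge. Origin: centre of its underside.
- camera: The inspection camera on its stand, fixed, at the far left: a round iron base 140 mm across and 16 mm high, a column, and a black camera 116 mm wide and about 85 mm high, its top 239 mm above the bench. Origin: centre of the base's underside, on the bench. It looks level, along its own -x axis (its x axis points backwards, away from the scene).
- lens (a point): Centre of the front glass of the camera's lens (a 62 mm wide barrel): 58 mm along the camera's -x from its origin and 190 mm above the bench. Its axes are the camera's. To show the box, box_front must be 150 mm from here along the camera's -x and the box's +x must point along the camera's +x, to the lens.
- gouge_wide: Carving gouge with a 24 mm blade, lying at the left, to be left alone; 250 mm long, 28 mm high. Origin: under the ferrule between handle and blade; x to the blade's tip.
- gouge_narrow: Carving gouge with a 12 mm blade, lying beyond the bench hook, to be left alone; same size and origin.
- gouge_medium: Carving gouge with an 18 mm blade, lying at the right, to be left alone; same size and origin.
- mallet: Round wooden carver's mallet lying at the far right, head 92 mm across and 112 mm long, 245 mm long over all, to be left alone. Origin: on the bench under the middle of the head; x to the handle's end.
- wax_tin: Flat round metal tin of wax, 75 mm across, 31 mm high, on the other side of the bench hook from the lid, to be left alone. Origin: centre of its underside.
- offcut: Pale wooden offcut, 60 by 45 by 38 mm, at the far side, to be left alone. Origin: centre of its underside.
There are look-alikes about, which are no part of the job. What is shaped like the lid but turquoise is not meant.

How it is judged:
By the outcome, as a careful person would: the job done as asked, in the order asked, and still so for the second after the job is handed in, while the arm keeps its last pose, push and grip.
It also fails if it takes over 54 s, if anything falls off the work surface, if the arm or the gripper's body presses on something with over 40 N, if the wrist force passes 120 N, or if a joint passes its speed limit or range.

## Working session

There is one attempt and no reset: what is moved stays moved. The work goes in short steps, each a Python script; the robot and the scene stay as the last script left them, time stands still between calls to the robot, and variables do not carry over. Pictures are saved under pics/ and viewed, and the job is handed in when it is done.

```bash
ls; mkdir -p pics; python3 - <<'E'
from plant import r, gripper_to, inverse_kinematics, vision, models, telemetry
import cv2
for n in ("scene","top"):
    im=vision.snapshot(n); cv2.imwrite(f"pics/{n}0.png",im[:,:,::-1]); 
    c=vision.get_calibration(n); print(n,c)
    for t in ["box","lid","lid_handle","box_front","camera","lens","bench_hook","wax_tin","gouge_wide"]:
        m=models.mark_of(t,n); print(t,[(list(map(lambda v:round(float(v),4),d["at"])),round(float(d["score"]),2)) for d in m])
print(telemetry.current_t())
E
```

```text
pics
scene {'fx': 431.81006270484534, 'fy': 431.81006270484534, 'cx': 319.50352378118, 'cy': 208.1638340108725, 'position': array([1.09654034, 0.52971773, 1.06966133]), 'orientation': array([-0.12882299,  0.36051976,  0.86760659, -0.31731522])}
box [([0.5308, -0.0395, 0.0092], 0.76)]
lid [([0.4949, 0.2204, -0.0014], 0.88), ([0.6188, 0.1449, 0.0003], 0.8), ([0.3657, 0.1603, -0.0021], 0.57)]
lid_handle [([0.4986, 0.2265, 0.0331], 0.94), ([0.6186, 0.1449, 0.0358], 0.92), ([0.3663, 0.1628, 0.0399], 0.58), ([0.5296, -0.035, 0.0107], 0.53)]
box_front [([0.5701, -0.0512, 0.0466], 0.85)]
camera [([0.662, 0.3728, -0.0022], 0.71)]
lens [([0.6335, 0.3221, 0.1888], 0.94)]
bench_hook [([0.548, -0.058, -0.002], 0.7), ([0.4997, 0.2211, 0.0343], 0.31)]
wax_tin [([0.4542, -0.3274, 0.0013], 0.7)]
gouge_wide [([0.4174, 0.336, -0.0004], 0.74), ([0.4544, -0.3293, -0.001], 0.23)]
top {'fx': 435.78015931047736, 'fy': 435.78015931047736, 'cx': 314.25100442203177, 'cy': 204.33244254621732, 'position': array([ 0.42913459, -0.03844761,  1.59532029]), 'orientation': array([ 0.03826839, -0.70379807,  0.70871026, -0.03055438])}
box [([0.5328, -0.0411, 0.0136], 0.89), ([0.5001, 0.2218, -0.0031], 0.26)]
lid [([0.6151, 0.1453, 0.0007], 0.87), ([0.4984, 0.2199, -0.0011], 0.84), ([0.3638, 0.1582, -0.0053], 0.64)]
lid_handle [([0.6179, 0.1482, 0.0332], 0.62), ([0.3632, 0.159, 0.0336], 0.55)]
box_front [([0.5713, -0.0508, 0.0458], 0.82)]
camera [([0.6567, 0.3739, 0.0004], 0.88)]
lens [([0.6314, 0.3262, 0.1882], 0.87)]
bench_hook [([0.5519, -0.0596, 0.0005], 0.63)]
wax_tin [([0.4543, -0.3256, -0.0024], 0.73)]
gouge_wide [([0.4197, 0.3415, 0.0038], 0.75)]
1.0
```

View pics/scene0.png

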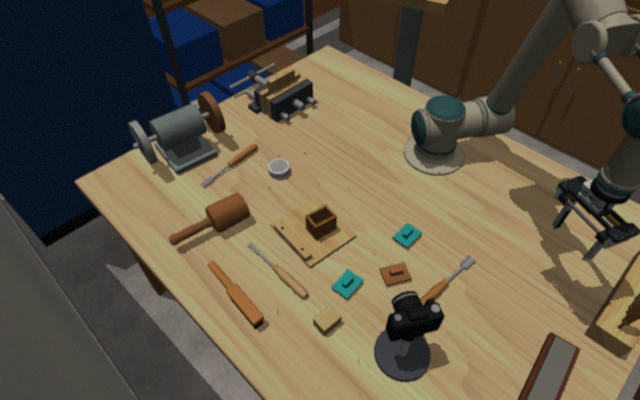

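View pics/top0.png

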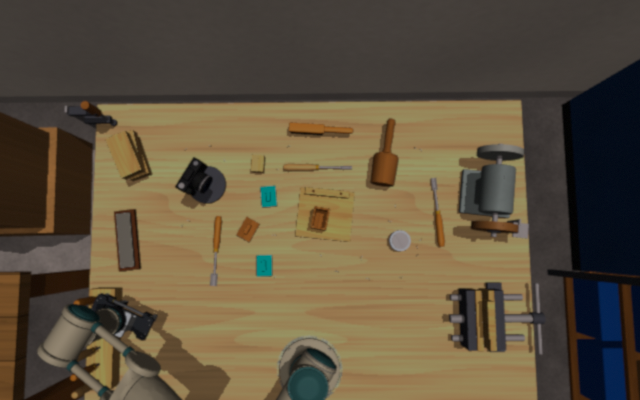

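The brown lid is at scene (396,274) and top (248,229), beside two turquoise look-alikes at scene (407,235) and (347,284). The box is at scene (321,221) and top (319,217), and the camera at scene (412,318). I choose the brown lid and will check it in close crops.

```bash
python3 - <<'E'
import cv2,numpy as np
s=cv2.imread("pics/scene0.png");t=cv2.imread("pics/top0.png")
def crop(im,cx,cy,w,h,k): 
    return cv2.resize(im[cy-h//2:cy+h//2,cx-w//2:cx+w//2],None,fx=k,fy=k,interpolation=cv2.INTER_CUBIC)
a=np.vstack([np.hstack([crop(s,321,222,50,40,8),crop(s,396,274,50,40,8)]),np.hstack([crop(t,319,218,50,34,8),crop(t,248,229,50,34,8)])])
cv2.imwrite("pics/c1.png",a)
cv2.imwrite("pics/c2.png",np.hstack([crop(s,405,325,100,140,4),crop(t,203,180,90,140,4)]))
E
```

```text
(no output)
```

View pics/c1.png

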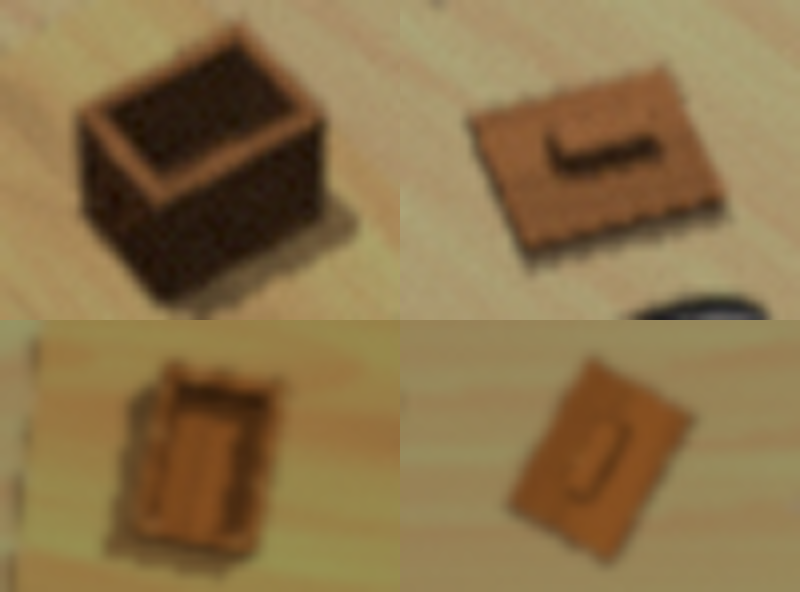

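View pics/c2.png

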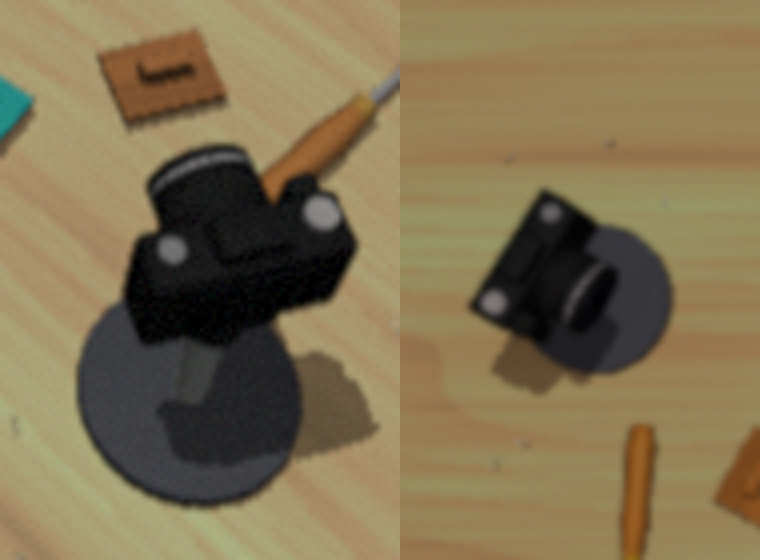

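```bash
cat > H.py <<'E'
import numpy as np, cv2
from scipy.spatial.transform import Rotation as R
from plant import r, gripper_to, inverse_kinematics, vision, models, telemetry
CAL={n:vision.get_calibration(n) for n in("scene","top")}
def proj(P,n):
    c=CAL[n]; q=c["orientation"]; Rm=R.from_quat([q[1],q[2],q[3],q[0]])
    p=Rm.inv().apply(np.atleast_2d(P)-c["position"])
    return np.c_[c["fx"]*p[:,0]/p[:,2]+c["cx"],c["fy"]*p[:,1]/p[:,2]+c["cy"]]
def unproj(uv,n,z):
    c=CAL[n]; q=c["orientation"]; Rm=R.from_quat([q[1],q[2],q[3],q[0]])
    uv=np.atleast_2d(np.asarray(uv,float)); d=np.c_[(uv[:,0]-c["cx"])/c["fx"],(uv[:,1]-c["cy"])/c["fy"],np.ones(len(uv))]
    d=Rm.apply(d); return c["position"]+d*((z-c["position"][2])/d[:,2])[:,None]
E
python3 - <<'E'
from H import *
from scipy.optimize import least_squares
def cc(pts,o,k): return (np.array(pts,float)+.5)/k-.5+np.array(o)
bs=cc([(240,22),(325,115),(160,205),(80,112)],(296,202),8)
bt=cc([(170,42),(283,58),(258,232),(138,222)],(294,201),8)
ls=cc([(70,118),(265,66),(327,200),(128,247)],(371,254),8)
lt=cc([(192,37),(295,93),(210,242),(105,185)],(223,212),8)
for nm,z,a,b in (("box",.078,bs,bt),("lid",.018,ls,lt)):
    for n,c in(("scene",a),("top",b)):
        P=unproj(c,n,z); print(nm,n,P[:,:2].mean(0).round(4)); 
        e=np.roll(P,-1,0)-P; print([ (round(float(np.hypot(*v[:2])),4),round(float(np.degrees(np.arctan2(v[1],v[0]))),1)) for v in e])
acc={}
for i in range(5):
    for n in("scene","top"):
        vision.snapshot(n)
        for t,g in(("lens",(.632,.324)),("camera",(.659,.373)),("box",(.532,-.04)),("box_front",(.57,-.051)),("lid",(.497,.22))):
            for d in models.mark_of(t,n):
                a=np.array(d["at"],float)
                if np.hypot(*(a[:2]-g))<.03: acc.setdefault((t,n),[]).append(a)
for k,v in acc.items(): print(k,len(v),np.mean(v,0).round(4),np.std(v,0).round(4))
# disc edge
x=cc([(145,190),(70,305)],(158,110),4); P=unproj(x,"top",.232); print("back edge",P.round(3),np.degrees(np.arctan2(*(P[1]-P[0])[[1,0]])))
x=cc([(172,250),(322,213)],(355,255),4); P=unproj(x,"scene",.239); print("dials",P.round(3),np.degrees(np.arctan2(*(P[1]-P[0])[[1,0]])))
x=cc([(150,213),(94,302)],(158,110),4); P=unproj(x,"top",.239); print("dials",P.round(3),np.degrees(np.arctan2(*(P[1]-P[0])[[1,0]])))
print(telemetry.current_t())
E
```

```text
box scene [ 0.5283 -0.0403]
[(0.0549, 79.3), (0.0736, -10.6), (0.0527, -100.5), (0.0738, 171.1)]
box top [ 0.5299 -0.0424]
[(0.0499, -98.5), (0.0767, 171.3), (0.0524, 84.8), (0.0799, -10.4)]
lid scene [0.4941 0.222 ]
[(0.0752, 151.7), (0.0573, 59.8), (0.0737, -30.5), (0.0545, -118.6)]
lid top [0.4955 0.2203]
[(0.0536, -118.7), (0.0771, 150.4), (0.0544, 61.4), (0.0773, -30.2)]
('lens', 'scene') 5 [0.632  0.3224 0.1879] [0.0012 0.0013 0.0021]
('camera', 'scene') 5 [ 0.6639  0.3754 -0.0016] [0.0013 0.0018 0.0011]
('box', 'scene') 5 [ 0.53   -0.0383  0.0102] [0.0011 0.0016 0.0009]
('box_front', 'scene') 5 [ 0.5707 -0.0517  0.0484] [0.0012 0.0016 0.0014]
('lid', 'scene') 5 [ 0.4945  0.219  -0.0014] [0.0017 0.0016 0.0013]
('camera', 'top') 5 [6.580e-01 3.753e-01 2.000e-04] [0.001  0.0014 0.0016]
('box_front', 'top') 4 [ 0.5713 -0.0488  0.0457] [0.0013 0.0012 0.0006]
('lid', 'top') 5 [ 0.4976  0.2221 -0.0016] [0.0016 0.0021 0.0012]
('lens', 'top') 4 [0.631  0.3216 0.1881] [0.0012 0.0008 0.001 ]
('box', 'top') 4 [ 0.5318 -0.0411  0.01  ] [0.0015 0.0016 0.001 ]
back edge [[0.716 0.359 0.232]
 [0.624 0.416 0.232]] 147.9062521194255
dials [[0.7   0.356 0.239]
 [0.628 0.399 0.239]] 149.31764882226548
dials [[0.696 0.352 0.239]
 [0.626 0.395 0.239]] 148.8158256089579
4.0
```

```bash
cat > fit.py <<'E'
from H import *
from scipy.optimize import minimize
from scipy.ndimage import map_coordinates
def avg(n,k=6): return np.mean([vision.snapshot(n).astype(float) for _ in range(k)],0)
def grad(im):
    g=cv2.GaussianBlur(im,(0,0),0.8); 
    return np.sqrt(sum(cv2.Sobel(g[:,:,c],-1,1,0)**2+cv2.Sobel(g[:,:,c],-1,0,1)**2 for c in range(3)))
def rect(lx,ly,z): 
    s=[(lx/2,ly/2,z),(-lx/2,ly/2,z),(-lx/2,-ly/2,z),(lx/2,-ly/2,z)]; return [(s[i],s[(i+1)%4]) for i in range(4)]
def lines(segs,m=25):
    t=np.linspace(0,1,m)[:,None]; return np.vstack([np.array(a)*(1-t)+np.array(b)*t for a,b in segs])
def place(L,p):
    c,s=np.cos(p[2]),np.sin(p[2]); return np.c_[p[0]+c*L[:,0]-s*L[:,1],p[1]+s*L[:,0]+c*L[:,1],L[:,2]]
def fit(G,n,L,p0):
    def f(q):
        p=[q[0]/1e3,q[1]/1e3,q[2]/100]
        uv=proj(place(L,p),n); return -map_coordinates(G,[uv[:,1],uv[:,0]],order=1).mean()
    q0=np.array([p0[0]*1e3,p0[1]*1e3,p0[2]*100]); best=None
    for dx in(-3,0,3):
      for dy in(-3,0,3):
        for dt in(-6,0,6):
          q=q0+[dx,dy,dt]; s=minimize(f,q,method="Nelder-Mead",options=dict(initial_simplex=[q,q+[3,0,0],q+[0,3,0],q+[0,0,4]]))
          if best is None or s.fun<best.fun: best=s
    q=best.x; return [q[0]/1e3,q[1]/1e3,q[2]/100],-best.fun
BOX=lines(rect(.076,.056,.066)); LID=lines(rect(.076,.056,.018))
HOOK=lines(rect(.18,.2,.012)[1:])
a=np.linspace(0,2*np.pi,200); DISC=np.c_[.07*np.cos(a),.07*np.sin(a),0*a+.016]
E
python3 - <<'E'
from fit import *
r_=np.radians
for n in("scene","top"):
    im=avg(n); np.save(f"avg_{n}.npy",im); G=grad(im)
    up=BOX+[0,0,.012]
    res={}
    for nm,L,p in(("box",up,(.53,-.041,r_(-10))),("lid",LID,(.496,.2205,r_(-29.5))),("hook",HOOK,(.55,-.059,r_(-9))),("base",DISC,(.66,.375,0))):
        q,s=fit(G,n,L,p); res[nm]=q; print(n,nm,np.round(q[:2],4),round(np.degrees(q[2]),2),round(s,1))
    k=4; o=(285,190) if n=="scene" else (170,140); w=(160,110)
    if n=="scene": o=(290,200)
    big=cv2.resize(im[o[1]:o[1]+130,o[0]:o[0]+190].astype(np.uint8),None,fx=k,fy=k,interpolation=cv2.INTER_CUBIC)[:,:,::-1].copy()
    for nm,L in(("box",up),("lid",LID),("hook",HOOK),("base",DISC)):
        for u,v in (proj(place(L,res[nm]),n)-o+.5)*k-.5: cv2.circle(big,(int(round(u)),int(round(v))),0,(0,255,0),-1)
    cv2.imwrite(f"pics/fit_{n}.png",big)
E
```

```text
scene box [ 0.5305 -0.0392] -10.69 266.4
scene lid [0.4992 0.2258] -30.02 223.2
scene hook [ 0.5504 -0.055 ] -6.46 170.3
scene base [0.6624 0.3766] 5.79 301.2
top box [ 0.524 -0.034] -4.46 178.9
top lid [0.4943 0.2205] -29.06 187.7
top hook [ 0.5448 -0.0576] -6.23 57.6
top base [0.66   0.3723] 0.68 214.9
```

View pics/fit_scene.png

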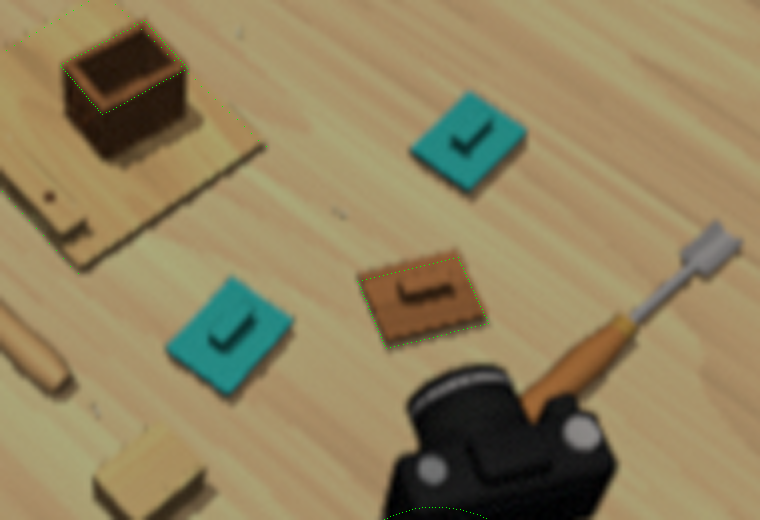

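View pics/fit_top.png

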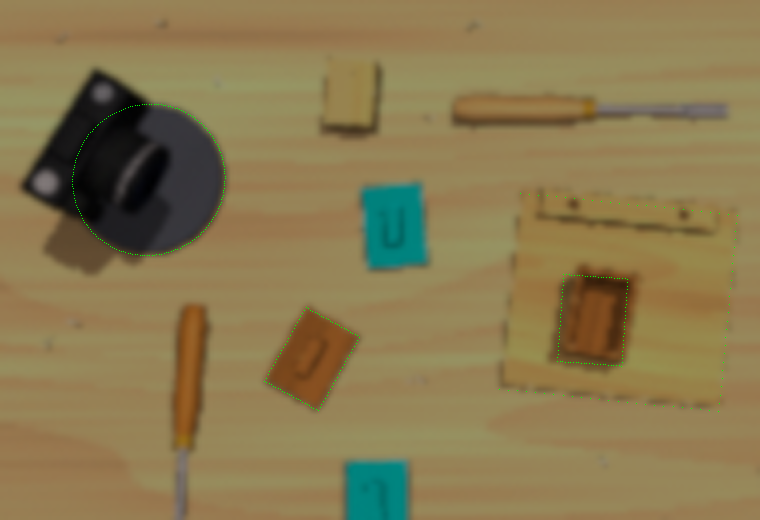

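```bash
cat >> H.py <<'E'
def down(yaw):  # tool z down, tool x at world yaw (deg)
    a=np.radians(yaw); x=np.array([np.cos(a),np.sin(a),0]); z=np.array([0,0,-1.]); y=np.cross(z,x)
    q=R.from_matrix(np.c_[x,y,z]).as_quat(); return np.array([q[3],q[0],q[1],q[2]])
def st(msg=""):
    print(msg,"t",round(telemetry.current_t(),2),"p",np.round(telemetry.current_ee_pos(),4),"F",np.round(telemetry.current_wrist_force(),2),"M",np.round(telemetry.current_torque(),2),"open",round(float(telemetry.current_opening()),4))
E
python3 - <<'E'
from H import *
st()
for nm,p,ys in(("lid",(.4943,.221,.045),(60.5,-119.5)),("place",(.53,-.0405,.12),(79.8,-100.2)),("boxgrip",(.53,-.0405,.056),(79.8,-100.2)),("show",(.541,.16,.2),(149.5,-30.5))):
    for y in ys: 
        q=inverse_kinematics(p,down(y)); print(nm,y,None if q is None else np.round(q,2))
q=telemetry.current_tool_rot(); print(R.from_quat([q[1],q[2],q[3],q[0]]).as_matrix().round(2))
E
```

```text
t 4.6 p [0.2365 0.5242 0.2305] F [-0.34 -0.36 -0.87] M [-0.03 -0.01 -0.07] open 0.0943
lid 60.5 [ 0.29  0.4   1.84 -0.    0.91 -0.76]
lid -119.5 [ 0.29  0.4   1.84 -0.    0.91  2.38]
place 79.8 [-0.21  0.3   1.77 -0.    1.08 -1.6 ]
place -100.2 [-0.21  0.3   1.77 -0.    1.08  1.54]
boxgrip 79.8 [-0.21  0.37  1.85 -0.    0.92 -1.6 ]
boxgrip -100.2 [-0.21  0.37  1.85 -0.    0.92  1.54]
show 149.5 [ 0.16  0.28  1.58 -0.    1.28 -2.45]
show -30.5 [ 0.16  0.28  1.58 -0.    1.28  0.7 ]
[[ 0.41  0.91  0.  ]
 [ 0.91 -0.41  0.  ]
 [ 0.    0.   -1.  ]]
```

```bash
python3 - <<'E'
from H import *
q=down(-119.5)
r.move_to((.4943,.221,.16),q); st()
gripper_to(.05,10)
g=r.move_l((.4943,.221,.046),vel=.1,guard=6); st(f"down {g}")
gripper_to(0,15); st("grip")
E
```

```text
t 6.74 p [0.4942 0.2214 0.1601] F [-0.63  0.54  0.21] M [0.07 0.16 0.02] open 0.094
down False t 8.86 p [0.4948 0.2212 0.0466] F [0.88 0.67 0.14] M [ 0.04  0.12 -0.06] open 0.05
grip t 9.51 p [0.4943 0.221  0.0461] F [-0.53  0.11  1.2 ] M [-0.01  0.22 -0.02] open 0.0136
```

```bash
python3 - <<'E'
from fit import *
r.move_l((.4943,.221,.16),vel=.15); st("lift")
r.move_to((.530,-.0405,.16),down(-100.2)); st("above")
r.move_l((.530,-.0405,.145),vel=.1); r.hold(.3)
for n,o in(("scene",(296,185)),("top",(290,190))):
    im=avg(n,4); np.save(f"avg2_{n}.npy",im)
    big=cv2.resize(im[o[1]:o[1]+60,o[0]:o[0]+55].astype(np.uint8),None,fx=7,fy=7,interpolation=cv2.INTER_CUBIC)[:,:,::-1]
    cv2.imwrite(f"pics/h_{n}.png",big)
    # predicted lid plate (origin z .099) and box rim
    for nm,L,p in(("lid",LID+[0,0,.099],(.53,-.0405,np.radians(-10.2))),):
        q,s=fit(grad(im),n,L,p); print(n,nm,np.round(q[:2],4),np.degrees(q[2]).round(2),s)
cv2.imwrite("pics/h.png",np.hstack([cv2.imread("pics/h_scene.png"),cv2.imread("pics/h_top.png")]))
st()
E
```

```text
lift t 10.42 p [0.4935 0.2208 0.1591] F [ 0.12 -0.24 -0.98] M [ 0.03  0.14 -0.04] open 0.014
above t 11.45 p [ 0.5297 -0.0398  0.1594] F [-0.71  0.82 -0.24] M [0.04 0.1  0.04] open 0.0138
scene lid [ 0.53   -0.0393] -10.8 211.89351033615537
top lid [ 0.5281 -0.1176] 16.62 164.55453551129992
 t 12.45 p [ 0.53   -0.0406  0.145 ] F [-0.18 -0.56  0.53] M [-0.02  0.11 -0.04] open 0.0141
```

View pics/h.png

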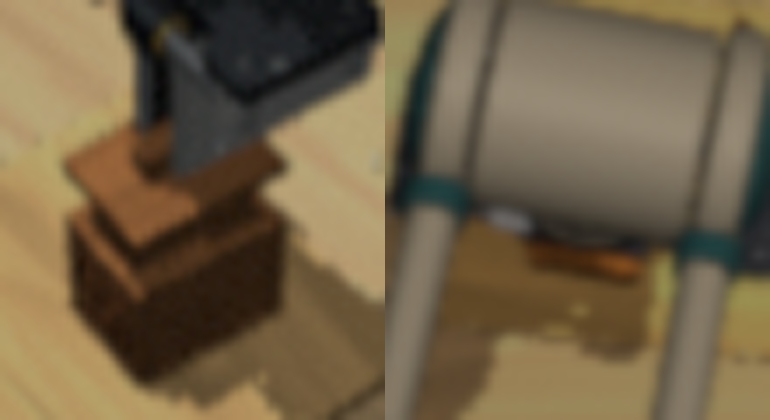

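The scene view shows the lid hovering over the box, with its plate corner at about (136,245) above the box corner at (138,300) in the crop. The same-camera fits agree within 1 mm and 0.1°. I'm lowering it now.

```bash
python3 - <<'E'
from H import *
g=r.move_l((.530,-.0405,.126),vel=.06,guard=4); st(f"a {g}")
if not g:
    g=r.move_l((.530,-.0405,.113),vel=.015,guard=4); st(f"b {g}")
im=vision.snapshot("scene"); cv2.imwrite("pics/s1.png",cv2.resize(im[180:250,280:370],None,fx=7,fy=7,interpolation=cv2.INTER_CUBIC)[:,:,::-1])
E
```

```text
a False t 12.92 p [ 0.5296 -0.0405  0.1254] F [ 0.16 -0.67 -0.55] M [0.01 0.12 0.01] open 0.0142
b True t 13.62 p [ 0.5299 -0.0404  0.115 ] F [-0.63  0.18  3.11] M [-0.03  0.19  0.02] open 0.0138
```

View pics/s1.png

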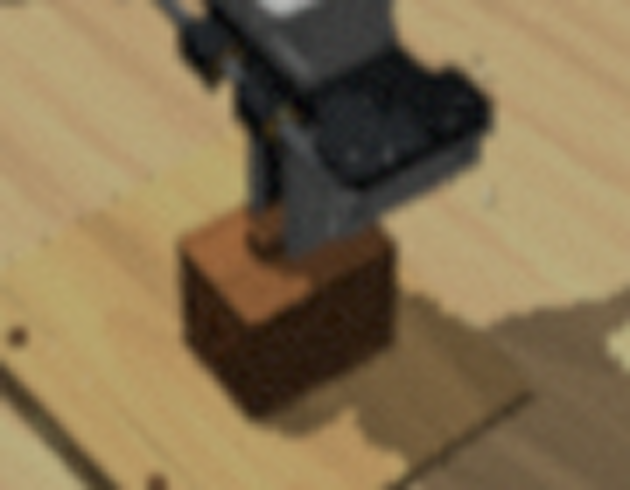

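```bash
python3 - <<'E'
from H import *
gripper_to(.04); st("rel")
r.move_l((.530,-.0405,.16),vel=.1)
gripper_to(.094)
im=vision.snapshot("scene"); cv2.imwrite("pics/s2.png",cv2.resize(im[170:250,280:370],None,fx=7,fy=7,interpolation=cv2.INTER_CUBIC)[:,:,::-1])
st()
E
```

```text
rel t 14.28 p [ 0.5291 -0.0403  0.1142] F [-0.97 -0.24 -0.58] M [ 0.02  0.15 -0.  ] open 0.04
 t 15.88 p [ 0.53   -0.0405  0.16  ] F [-0.13 -0.64 -0.26] M [-0.01  0.19 -0.05] open 0.0938
```

View pics/s2.png

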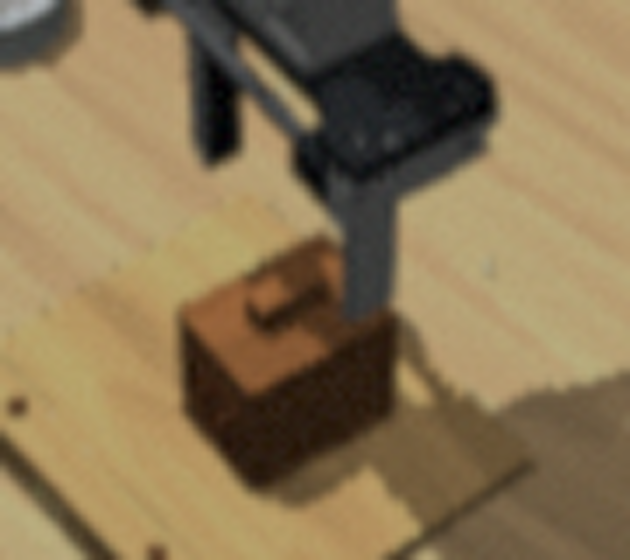

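```bash
python3 - <<'E'
from fit import *
from scipy.optimize import least_squares
D={}
for n,seeds in(("scene",[(398,317),(435,308)]),("top",[(195.5,163),(181,185.5)])):
    im=np.load(f"avg_{n}.npy"); g=im.mean(2); D[n]=[]
    for u,v in seeds:
        U,V=int(u),int(v); w=g[V-7:V+8,U-7:U+8]; m=np.clip(w-np.percentile(w,60)-15,0,None)
        yy,xx=np.mgrid[V-7:V+8,U-7:U+8]; m=m*(np.hypot(xx-u,yy-v)<6); D[n].append((float((m*xx).sum()/m.sum()),float((m*yy).sum()/m.sum())))
    print(n,np.round(D[n],2))
T=[]
for i in range(2):
    s=least_squares(lambda X:np.r_[(proj(X,"scene")-D["scene"][i]).ravel(),(proj(X,"top")-D["top"][i]).ravel()],[.66,.37,.24]); T.append(s.x); print(s.x.round(4),s.fun.round(2))
d=T[1]-T[0]; print("yaw",np.degrees(np.arctan2(d[1],d[0]))-90, "mid",(T[0]+T[1])/2)
for n in D:
    P=unproj(D[n],n,.237); d=P[1]-P[0]; print(n,np.degrees(np.arctan2(d[1],d[0]))-90)
# camera top outline fits: rect 116 x depth
G={n:grad(np.load(f"avg_{n}.npy")) for n in D}
rng=np.linspace(0,1,1)
for n,oc in(("scene",(365,265)),("top",(170,145))):
    big=cv2.resize(np.load(f"avg_{n}.npy")[oc[1]:oc[1]+75,oc[0]:oc[0]+85].astype(np.uint8),None,fx=9,fy=9,interpolation=cv2.INTER_CUBIC)
    big=np.clip(big.astype(float)*2,0,255).astype(np.uint8)[:,:,::-1].copy()
    for yaw,col in((57.5,(0,0,255)),(59.5,(0,255,0)),(61.5,(255,0,0))):
        a=np.radians(yaw); x=np.array([np.cos(a),np.sin(a),0]); base=np.array([.661,.3745,0]); c=base-.058*x+[0,0,.19]
        t=np.linspace(0,2*np.pi,150)[:,None]; y=np.array([-np.sin(a),np.cos(a),0]); ring=c+.031*(np.cos(t)*y+np.sin(t)*np.array([0,0,1]))
        for u,v in (proj(ring,n)-oc+.5)*9-.5: cv2.circle(big,(int(round(u)),int(round(v))),0,col,-1)
    cv2.imwrite(f"pics/lens_{n}.png",big)
E
```

```text
scene [[397.61 317.03]
 [435.42 307.6 ]]
top [[196.12 161.16]
 [180.44 186.05]]
[0.6998 0.354  0.2355] [-0.95 -0.04 -1.18  0.86]
[0.6239 0.3985 0.2333] [ 0.15  0.    0.19 -0.12]
yaw 59.62219331801006 mid [0.66187554 0.37625172 0.23437969]
scene 59.463834563669366
top 58.781264710393685
```

View pics/lens_scene.png

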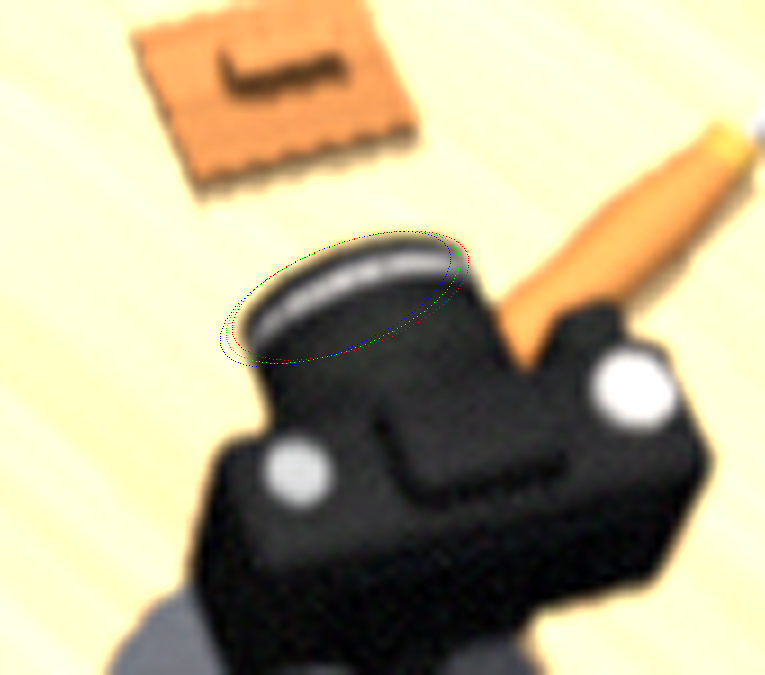

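View pics/lens_top.png

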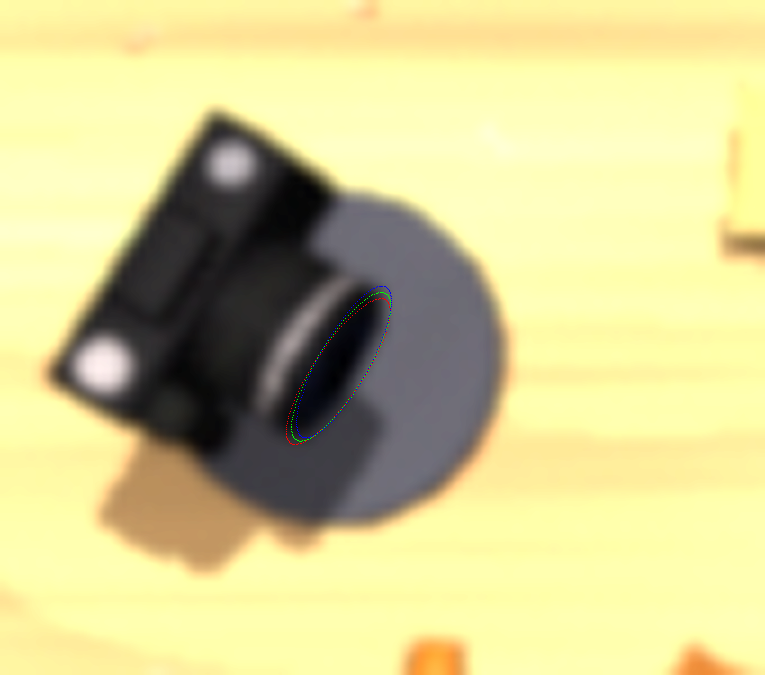

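```bash
python3 - <<'E'
from H import *
g=r.move_l((.530,-.0405,.057),vel=.08,guard=6); st(f"down {g}")
gripper_to(.0,25); st("grip")
r.move_l((.530,-.0405,.075),vel=.05); st("lift")
r.move_l((.530,-.0405,.20),vel=.12); st("up")
im=vision.snapshot("scene"); cv2.imwrite("pics/s3.png",cv2.resize(im[120:240,270:390],None,fx=5,fy=5,interpolation=cv2.INTER_CUBIC)[:,:,::-1])
E
```

```text
down False t 17.32 p [ 0.5304 -0.0406  0.0575] F [-0.23  0.61  1.04] M [ 0.02  0.15 -0.  ] open 0.0941
grip t 17.99 p [ 0.53   -0.0407  0.057 ] F [ 0.34 -1.38  0.83] M [-0.09  0.21  0.05] open 0.0561
lift t 18.5 p [ 0.5301 -0.0405  0.0753] F [-0.61 -0.19 -2.48] M [-0.02  0.15  0.03] open 0.056
up t 19.69 p [ 0.5294 -0.0404  0.1992] F [ 0.25  0.13 -1.6 ] M [0.   0.11 0.02] open 0.0561
```

View pics/s3.png

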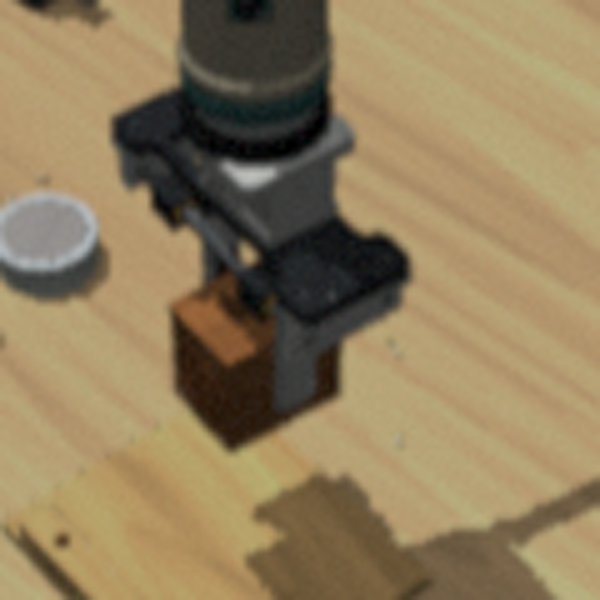

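```bash
python3 - <<'E'
from H import *
r.move_to((.5305,.1535,.215),down(-30.7)); st()
r.move_l((.5355,.1618,.202),vel=.05); r.hold(.4); st()
acc={}
for i in range(6):
    for n in("scene","top"):
        vision.snapshot(n)
        for t in("box_front","lens","box","lid"):
            for d in models.mark_of(t,n):
                a=np.array(d["at"],float)
                if np.hypot(*(a[:2]-(.58,.24)))<.16 and a[2]>.1: acc.setdefault((t,n),[]).append(a)
for k,v in acc.items(): print(k,len(v),np.median(v,0).round(4),np.std(v,0).round(4))
for n,o in(("scene",(320,190)),("top",(160,130))):
    im=vision.snapshot(n); cv2.imwrite(f"pics/e_{n}.png",cv2.resize(im[o[1]:o[1]+170,o[0]:o[0]+150],None,fx=3.5,fy=3.5,interpolation=cv2.INTER_CUBIC)[:,:,::-1])
cv2.imwrite("pics/e0.png",cv2.resize(np.hstack([cv2.imread("pics/e_scene.png"),cv2.imread("pics/e_top.png")]),(800,453)))
st()
E
```

```text
t 20.57 p [0.5303 0.1529 0.2145] F [ 1.05 -0.51 -2.69] M [-0.1   0.13  0.  ] open 0.0559
 t 21.44 p [0.5355 0.1618 0.2022] F [ 0.03 -0.28 -2.93] M [-0.04  0.05  0.02] open 0.056
('box_front', 'scene') 6 [0.5587 0.1928 0.193 ] [0.0019 0.0019 0.0013]
('lens', 'scene') 6 [0.6325 0.3224 0.1887] [0.036  0.0577 0.0125]
('box', 'scene') 6 [0.5355 0.1648 0.1566] [0.0009 0.0011 0.0015]
('lid', 'scene') 6 [0.5356 0.1627 0.2126] [0.0361 0.0605 0.0086]
('lens', 'top') 6 [0.6312 0.3238 0.1883] [0.0018 0.0013 0.0016]
('box', 'top') 6 [0.5378 0.1644 0.1567] [0.0015 0.0015 0.0016]
('lid', 'top') 6 [0.5384 0.1647 0.2132] [0.0015 0.0016 0.0016]
 t 24.54 p [0.5355 0.1618 0.202 ] F [ 0.83 -0.4  -2.33] M [-0.06  0.13  0.02] open 0.056
```

View pics/e0.png

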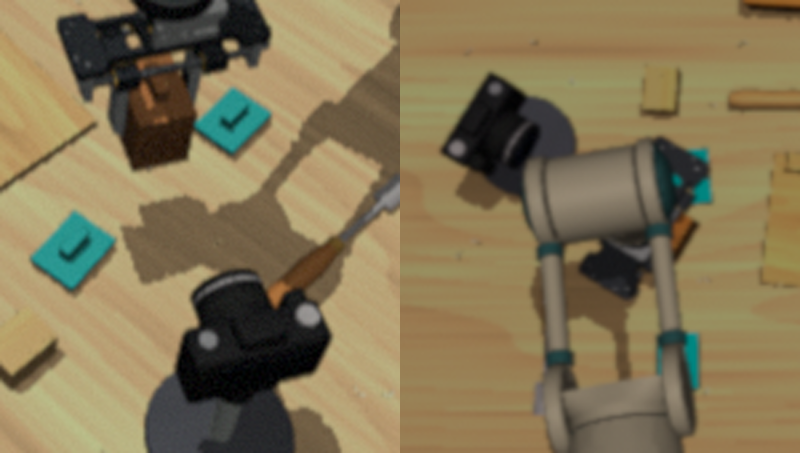

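```bash
python3 - <<'E'
from fit import *
r.move_l((.5347,.1605,.202),vel=.03); r.hold(.4)
im=avg("scene",4); n="scene"; G=grad(im)
hx,hy=.038,.028
segs=[((hx,hy,0),(hx,-hy,0)),((hx,hy,0),(hx,hy,.075)),((hx,-hy,0),(hx,-hy,.075)),((hx,hy,.075),(hx,-hy,.075))]
L=lines(segs)+[0,0,.157]
q,s=fit(G,n,L,(.5355,.1615,np.radians(59.3))); print(np.round(q,4),np.degrees(q[2]),s)
o=(340,180);k=6; big=cv2.resize(im[o[1]:o[1]+80,o[0]:o[0]+80].astype(np.uint8),None,fx=k,fy=k,interpolation=cv2.INTER_CUBIC); big=np.clip(big.astype(float)*1.6,0,255).astype(np.uint8)[:,:,::-1].copy(); raw=big.copy()
for p,c in((q,(0,255,0)),((.5347,.1605,np.radians(59.3)),(0,0,255))):
    for u,v in (proj(place(L,p),n)-o+.5)*k-.5: cv2.circle(big,(int(round(u)),int(round(v))),0,c,-1)
cv2.imwrite("pics/f1.png",cv2.resize(np.hstack([raw,big]),(800,400))); st()
E
```

```text
[0.5325 0.1606 1.0154] 58.17959794210866 322.73773150691846
 t 25.39 p [0.5347 0.1605 0.202 ] F [ 0.56  0.26 -3.51] M [-0.11  0.15  0.03] open 0.0561
```

View pics/f1.png

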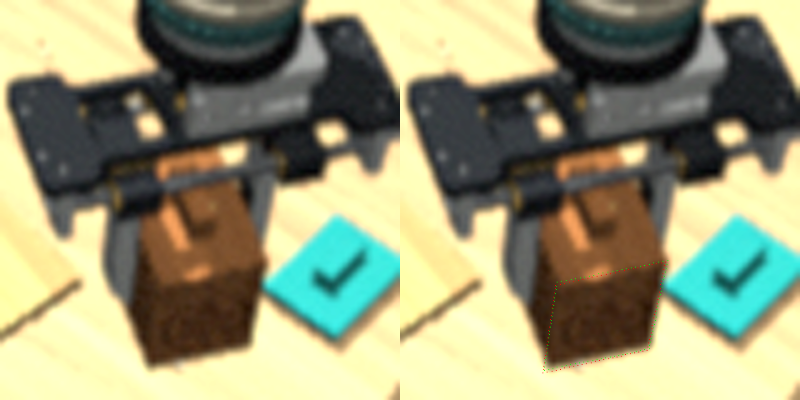

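The final views show the box upright and closed, with the rosette facing the lens. In the crop the front bottom corners are at (150,365) and (250,345), and the model overlay agrees to about 1 pixel. The lens shows a similar offset of about 1 pixel. I'm handing in.

```bash
python3 - <<'E'
from H import *
r.hold(.2); st(); r.sign_off()
E
```

```text
t 25.59 p [0.5347 0.1605 0.202 ] F [ 0.4   0.61 -2.56] M [-0.07  0.11 -0.03] open 0.0563
the job is handed in; nothing more can be done
```

I fitted the brown lid on the box and handed the job in at 25.6 s with the closed box held up to the inspection camera. No verdict was reported.

- **Lid:** I lowered it under a 4 N force guard. It touched down with the tool at 0.1150 m, against 0.1151 m expected for a fully seated lid, and it looked flush in the picture afterwards.
- **Box in the air:** I gripped the body by its two sides at 25 N. The fingers stopped at 56 mm, which matches the box width. The last wrist force, about 2.6 N, is the weight of the box and lid.
- **Position at the lens:** The box front is set at about 150 mm from the lens and at lens height, facing it. Because the camera's own facing was measured at 58–61° by different methods, I aimed at 59.3°.
- **Checks that disagreed:**
  - The networks put the box up to 3 mm nearer the lens than my geometry did, so I moved it back about 1.5 mm.
  - The model overlay in the scene picture was off by about 1 pixel (2–3 mm). The lens showed a similar offset, so I took it as calibration error.
  - The final edge fit of the box read 58.2°, about 1° off the angle I commanded.
  - The arm hid the box front from the top camera, so only the scene camera checked it.

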